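# Fit the tube rotor on the mixer's drive studs

## Robot

A 7-joint arm with a two-finger parallel gripper is mounted at the origin on the work surface. World frame = base frame: x ahead of the robot, y to its left, z up, the work surface at z = 0. Lengths are in m, angles in rad, forces in N, time in s.
With the tool pointing down it reaches from about 0.425 to 0.925 m from the base axis. Payload 6.8 kg.
Tool frame: the origin (TCP) lies at the very end of the fingers, on their centre line; the grasp point (between the pads) lies 19 mm behind it; z points along the fingers, y is the line along which they close (so a half turn about z gives the same grasp; the last joint's range is limited). The gripper opens to 85 mm and grips with 20 to 120 N. Pads are 22 mm wide; open, the fingers measure 114 mm over their backs; the gripper's body (76 mm by 85 mm) begins 54 mm behind the grasp point. The pads swing forward as they close: fully open they stand 13 mm farther back than shut.
Start: joints at [-1.266, 0.477, 0.022, 1.555, -0.011, 1.109, -0.083], TCP at [0.271, 0.618, 0.231] pointing down, gripper open.
Joint ranges: [-2.96, 2.96], [-0.34, 2.1], [-1.41, 1.46], [0.24, 2.44], [-1.37, 4.51], [0.17, 1.92], [-2.96, 2.96]. Speed limits (rad/s): [2.39, 2.39, 3.14, 3.14, 3.14, 3.14, 3.14].

## Interface

Orientations are given as a unit quaternion [w, x, y, z].
In Python, from station import bot gives the robot as it stands.
- The arm moves only by the tool jog_arm, never from a script. Its argument "motion" is a list of rows, each a list of 7 numbers: the turn, a rotation vector about the tool's x, y, z in rad, then the shift along the tool's x, y, z in mm, then the finger opening in mm, from 0 to 85.4. A call has 1 to 10 rows; each row is the pose to reach, as a shift and turn from the pose commanded when the call began, along the tool's axes at that moment; what a row does not reach only later rows make up. A row lasts 1/8 s, in which the tool goes at most 62.5 mm and 10.7 degrees, less where a joint would pass 70% of its speed; a pose out of reach is approached as far as the arm can. A call with a gripper value outside its range is refused whole. The fingers move at their own pace and stop on an object; "grip_force" is the grip in N (left out, the last holds). Time passes only in rows, so rows that repeat a pose let the fingers close. It gives the time, the measured TCP pose, the force, the opening and the grip force at its end, in the units of the state.
- bot.get_obs(): the state, without advancing time (a new reading comes with each control period).
- bot.read_camera(name): name is "scene" or "top" or "wrist"; returns a dict with "pixels" (400x640x3 uint8, red, green, blue), "camera_matrix" (3x3 intrinsics, pixels), "T" (4x4, takes a point from camera to world coordinates); the wrist camera has in their place "tool_from_camera" (4x4, takes a point from camera to tool coordinates, whose origin is the TCP and whose axes are the flange's). Camera axes: x right, y down, z forward; pixel columns grow to the right and rows downward; lengths in m; the calibration is good to about 2 mm. A picture is of the moment at which its call begins: read the wrist's pose just before it. There is no depth.
- bot.hand_in(): hands the job in; it is judged then, once.
Trained networks look in a picture, given as the dict that the camera call returned (one of the last four; its "shot" number tells which), for a name from the list of things; names that differ only in an ending like _2 or _b are one class to them, and where a whole thing is asked for, a point or a joint stands for the part that bears it (a point fixed in the world has none). Each returns a list of dicts, best first, with "score" (0 to 1); they miss things now and then, are a little off and sometimes report something else, mostly with a low value. They report only what shows in the picture. A call takes as long as a camera call.
- bot.spot_in(thing, picture): "xy" ([column, row] in pixels, amid what is visible of it).
- bot.tip_of(thing, picture): "xy" ([column, row] in pixels: a listed point, or the origin of a listed thing).
The state is a dict: "t": time; "q": joint angles; "joint_vel": joint speeds; "joint_torque": joint torques, N m; "eef_pos": TCP position; "tool_rot": TCP orientation; "contact_force": force on the tool from outside, world axes, zero at the start; "torque": the same for the moment, N m; "gripper_width": opening from 0.0 (shut) to 1.0 (fully open); "grasp_force": force on a finger pad.
Only numpy, scipy, OpenCV 4.12 (cv2) and the standard library are available. Lean on these libraries where they do the work, as an engineer would, in place of code of your own. Each camera call takes 0.05 s, during which the arm holds its last target. There are 200 camera calls.

## Task

Fit the blue tube rotor onto the bench mixer: take it by its bar grip, turn it until its three holes match the three studs of the drive plate, and slide it fully home so that it lies level and flush on the plate, feeling your way with light pressure and never forcing it. Then press the mixer's green lock button fully down, and let go of everything. Leave the other things on the bench where they are.

Things in the scene. Friction and masses are not known exactly. Their poses are not given: they have to be found in the camera images.
- rotor: Tube rotor: loose blue disc, 110 mm across, 150 to 310 g, lying level, right way up. Origin: centre of its underside, z up. A boss (41 mm across) spans z = 0 to 10 mm, the disc z = 1.5 to 10 mm, flat caps near the rim reach 14 mm. Three through holes of 10.6 mm lie 36 mm from the axis at 0, 120 and 240 degrees from its x axis. Rotor and mixer may press on each other with 25 N at most.
- rotor_grip (a point): Middle of the rotor's white bar grip, on the rotor's axis 38 mm above its origin, axes as the rotor's. The bar stands on the disc's top, is 44 mm long along x, 14 mm wide along y and reaches from z = 10 to 53 mm above the rotor's origin.
- mixer: Bench mixer: fixed white casing 200 mm (x) by 150 mm (y), flat deck 50 mm above the bench. Origin: centre of its underside, z up. On the deck: the black drive plate (drive_centre) and the green lock button (lock_button_top).
- drive_centre (a point): Centre of the top face of the black drive plate (96 mm across), 62 mm above the bench, at x = +35 mm from the mixer's origin; axes as the mixer's. On the plate, 36 mm from here, stand 3 steel studs 120 degrees apart, 8 mm thick, 12 mm high. One stands 0.2 to 1.6 rad counter-clockwise (from above) from mixer x: not reported (these axes do not turn with the plate), look or feel for it.
- drive_carrier (a joint): Height of the sprung drive plate in m: 0 up, -0.006 fully down, then hard. It yields to 2 N at first and 9 N fully down; a seated rotor's weight sinks it by up to 1 mm. It turns only against 0.6 N m, so a rotor lightly pressed on the stud tips (its origin 10.5 mm above the plate's face) slides round on them, and where the holes match the studs spring up into them and the force drops.
- lock_button_top (a point): Top centre of the green round lock button (24 mm across) on the mixer's deck, at x = -72, y = +12 mm in the mixer's frame, about 72 mm above the bench; pressed straight down.
- lock_button (a joint): Travel of the lock button in m: 0 released, 0.006 fully down (takes 5 N, springs back). It counts as pressed beyond 0.004.
- beaker: open clear glass beaker, 70 mm across, 90 mm high; origin at the centre of its underside. Bystander.
- tip_box: closed pale yellow pipette-tip box, 82 x 122 x 57 mm high; origin at the centre of its underside. Bystander.
- amber_bottle: amber glass bottle with a white cap, 68 mm across, about 160 mm high; origin at the centre of its underside. Bystander.
- tube_rack: green rack of capped tubes, 130 x 70 x 63 mm high; origin at the centre of its underside. Bystander.
- slide_box: flat orange box with a white lid, 100 x 85 x 36 mm high; origin at the centre of its underside. Bystander.
- forceps: steel forceps lying flat, 130 mm long, 6 mm high; origin on the bench at its middle. Bystander.
- marker: red-capped white marker pen lying flat, 125 mm long, 13 mm high; origin on the bench at its middle. Bystander.

How it is judged:
By the outcome, as a careful person would: the job done as asked, in the order asked, and still so for the second after the job is handed in, with the robot touching nothing.
It also fails if it takes over 64 s, if anything falls off the work surface, if the arm or the gripper's body presses on something with over 40 N, if the wrist force passes 120 N, or if a joint passes its speed limit or range.

## Working session

There is one attempt and no reset: what is moved stays moved. The work goes in short steps, Python scripts to look and compute and a tool call to move; the robot and the scene stay as the last step left them, time stands still between calls to the robot, and variables do not carry over. Pictures are saved under pics/ and viewed, at most 10 in all, crops included, and the job is handed in when it is done.

Besides the shell and the picture viewer there is one more tool, called after "Emit:" as name(argument=value, ...) on one line, values as JSON. jog_arm: Moves the arm, as the interface text tells. Its arguments: {"type":"object","properties":{"motion":{"type":"array"},"grip_force":{"type":"number"}},"required":["motion"]}

```bash
mkdir -p pics
cat > h.py <<'E'
import numpy as np, cv2
from station import bot
from scipy.spatial.transform import Rotation as R
def rot(o): q=o["tool_rot"]; return R.from_quat([q[1],q[2],q[3],q[0]])
def cam(name):
    o=bot.get_obs(); p=bot.read_camera(name)
    if name=="wrist":
        T=np.eye(4);T[:3,:3]=rot(o).as_matrix();T[:3,3]=o["eef_pos"]
        p["W"]=T@np.array(p["tool_from_camera"])
    else: p["W"]=np.array(p["T"])
    return p
def at_z(p,xy,z):
    K=np.array(p["camera_matrix"]);d=p["W"][:3,:3]@np.linalg.solve(K,[xy[0],xy[1],1]);c=p["W"][:3,3]
    return c+d*(z-c[2])/d[2]
def proj(p,X):
    K=np.array(p["camera_matrix"]);X=np.atleast_2d(X);c=(X-p["W"][:3,3])@p["W"][:3,:3];u=c@K.T
    return u[:,:2]/u[:,2:]
def save(p,n,img=None): cv2.imwrite("pics/"+n,cv2.cvtColor(p["pixels"] if img is None else img,cv2.COLOR_RGB2BGR))
E
python3 - <<'E'
from h import *
o=bot.get_obs();print({k:np.round(v,3) for k,v in o.items()})
Z=dict(rotor=0,rotor_grip=.038,mixer=0,drive_centre=.062,lock_button_top=.072,beaker=0,tip_box=0,amber_bottle=0,tube_rack=0,slide_box=0,forceps=0,marker=0)
for c in ["top","scene"]:
    p=cam(c);save(p,c+"0.png");print(c,np.round(p["W"],2).tolist())
    for t,z in Z.items():
        for r in bot.tip_of(t,p)[:2]:
            print(t,np.round(r["xy"]),round(r["score"],2),np.round(at_z(p,r["xy"],z),3))
E
```

```text
{'t': np.float64(0.0), 'q': array([-1.266,  0.478,  0.022,  1.556, -0.012,  1.109, -0.083]), 'joint_vel': array([ 0.002,  0.002, -0.001, -0.   , -0.   ,  0.   ,  0.   ]), 'joint_torque': array([ 0.0000e+00, -5.9645e+01,  1.6080e+00, -2.8120e+01,  1.3000e-02,
        9.0000e-03,  0.0000e+00]), 'eef_pos': array([0.271, 0.618, 0.23 ]), 'tool_rot': array([-0.   ,  0.205,  0.979, -0.001]), 'contact_force': array([ 0.208, -0.64 , -0.294]), 'torque': array([-0.021, -0.021, -0.02 ]), 'grasp_force': np.float64(0.0), 'gripper_width': np.float64(0.999)}
top [[0.01, -0.99, 0.15, 0.4], [-1.0, -0.02, -0.0, -0.01], [0.01, -0.15, -0.99, 1.31], [0.0, 0.0, 0.0, 1.0]]
rotor [244. 211.] 0.57 [0.546 0.21  0.   ]
rotor_grip [248. 214.] 0.87 [0.533 0.194 0.038]
mixer [371. 203.] 0.6 [ 0.576 -0.169  0.   ]
drive_centre [374. 191.] 0.59 [ 0.601 -0.17   0.062]
lock_button_top [371. 231.] 0.64 [ 0.486 -0.16   0.072]
lock_button_top [374. 194.] 0.27 [ 0.593 -0.167  0.072]
beaker [355. 150.] 0.77 [ 0.737 -0.12  -0.   ]
beaker [244. 214.] 0.16 [0.536 0.21  0.   ]
amber_bottle [259. 150.] 0.56 [0.733 0.173 0.   ]

[... 318 characters left out ...]
 [0.536 0.204 0.   ]
rotor_grip [385. 230.] 0.66 [0.543 0.202 0.038]
mixer [291. 179.] 0.66 [ 0.559 -0.168  0.   ]
drive_centre [280. 176.] 0.6 [ 0.605 -0.17   0.062]
drive_centre [451. 294.] 0.5 [0.605 0.469 0.062]
lock_button_top [359. 177.] 0.73 [0.453 0.033 0.072]
lock_button_top [305. 149.] 0.37 [ 0.473 -0.178  0.072]
beaker [266. 220.] 0.78 [ 0.73  -0.122  0.   ]
tip_box [298. 251.] 0.75 [0.75  0.029 0.   ]
amber_bottle [335. 273.] 0.85 [0.735 0.165 0.   ]
tube_rack [232. 132.] 0.78 [ 0.534 -0.475  0.   ]
slide_box [454. 296.] 0.59 [0.572 0.474 0.   ]
forceps [358. 177.] 0.48 [0.407 0.001 0.   ]
forceps [453. 297.] 0.38 [0.578 0.473 0.   ]
marker [323. 209.] 0.51 [ 0.583 -0.009  0.   ]
```

Run:
```python
import cv2
i=cv2.imread("pics/top0.png");cv2.imwrite("pics/top0c.png",cv2.resize(i[110:290,180:440],(780,540),interpolation=cv2.INTER_CUBIC))
```

```text
(no output)
```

View pics/top0c.png

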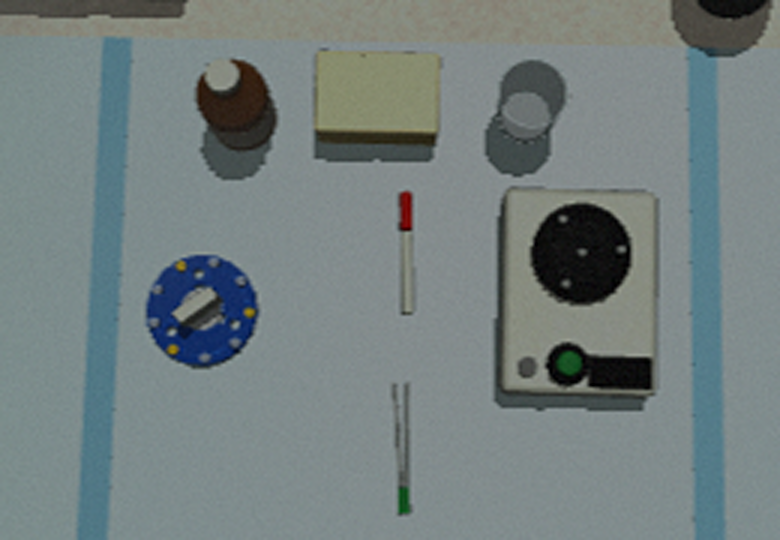

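Rotor at crop (203,310), with its bar at about 122° and holes near 4/124/-116°. Plate at (582,253), with studs near 30/150/-90°. Button at (570,363). The forceps, marker and other things are clear of the path.

Emit:
jog_arm(motion=[[0,0,0.06,-40,-27,0,85],[0,0,0.13,-86,-58,0,85],[0,0,0.2,-132,-89,0,85],[0,0,0.27,-178,-120,0,85],[0,0,0.34,-224,-151,0,85],[0,0,0.41,-270,-182,0,85],[0,0,0.48,-316,-213,0,85],[0,0,0.55,-365,-246,0,85],[0,0,0.6,-410,-277,0,85],[0,0,0.6,-410,-277,0,85]])

```text
t: 2.55
eef_pos: [0.5377, 0.1946, 0.2317]
tool_rot: [0.001, 0.489, 0.872, -0.0]
contact_force: [1.0, -0.2, -0.3]
gripper_width: 0.992
grasp_force: 0.0
```

Run:
```python
from h import *
p=cam("wrist");save(p,"w1.png");o=bot.get_obs();print(o["t"],o["eef_pos"],rot(o).as_matrix().round(3).tolist(),np.round(p["tool_from_camera"],3).tolist())
for t,z in dict(rotor=0,rotor_grip=.038).items():
    for r in bot.tip_of(t,p)[:2]: print(t,np.round(r["xy"]),round(r["score"],2),np.round(at_z(p,r["xy"],z),4))
```

```text
2.6 [0.53624397 0.19783636 0.23149498] [[-0.526, 0.851, 0.001], [0.851, 0.526, -0.0], [-0.001, 0.0, -1.0]] [[0.001, -0.947, -0.322, 0.083], [1.0, 0.001, -0.0, -0.0], [0.001, -0.322, 0.947, -0.142], [0.0, 0.0, 0.0, 1.0]]
rotor [324. 165.] 0.96 [0.5383 0.2024 0.    ]
rotor_grip [320. 176.] 0.77 [0.536  0.1961 0.038 ]
```

View pics/w1.png

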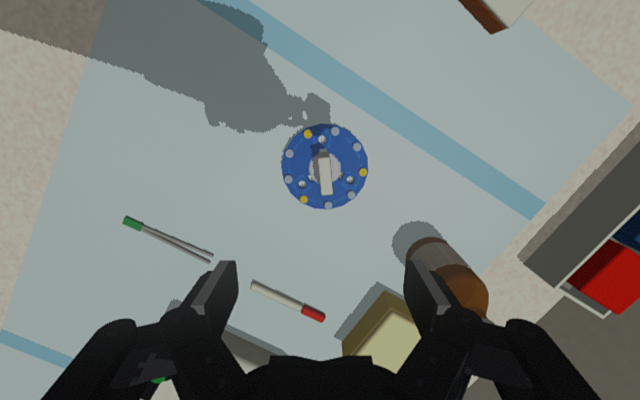

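The rotor shows at (325,167) with its bar nearly vertical in the image (about tool x). Its holes show at (322,139), (302,184) and (349,180). I'll fit the pose numerically from this picture.

Run:
```python
from h import *
p=cam("wrist");im=p["pixels"];hsv=cv2.cvtColor(im,cv2.COLOR_RGB2HSV)
m=cv2.inRange(hsv,(108,120,40),(130,255,255));m[:110]=0;m[230:]=0;m[:,:250]=0;m[:,400:]=0
pts=cv2.findNonZero(m);h=cv2.convexHull(pts)[:,0]
e=cv2.fitEllipse(h.astype(np.float32));print(e)
c=at_z(p,e[0],.009);print("disc centre",c.round(4))
H=np.array([at_z(p,x,.01) for x in h]);print("radii",np.linalg.norm(H[:,:2]-c[:2],axis=1).round(4))
for u in [(322,139),(302,184),(349,180)]:
    d=at_z(p,u,.008)-c;print(np.linalg.norm(d).round(4),np.degrees(np.arctan2(d[1],d[0])).round(1))
big=cv2.resize(im[115:220,270:380],None,fx=5,fy=5,interpolation=cv2.INTER_CUBIC)
g=im[115:220,270:380]
for a in np.radians([122+0,242,2]):
    q=proj(p,c+[.036*np.cos(a),.036*np.sin(a),.001])[0];print(q.round(1));cv2.circle(big,tuple(int(v) for v in ((q-[270,115]+.5)*5)),3,(255,0,0),-1)
save(p,"w1c.png",big)
```

```text
((323.6582336425781, 172.32595825195312), (83.36021423339844, 84.57572174072266), 88.8152084350586)
disc centre [0.5378 0.2032 0.009 ]
radii [0.0541 0.0539 0.0546 0.0551 0.055  0.055  0.0556 0.0561 0.0563 0.0559
 0.0561 0.0565 0.0558 0.0555 0.0549 0.0551 0.0553 0.0543 0.0543 0.0542
 0.0537 0.0539 0.0539 0.0532 0.0529 0.0527 0.0523 0.052  0.0522 0.0519
 0.0523 0.0516 0.0515 0.0514 0.0521 0.052  0.0517 0.0523 0.0522 0.0531
 0.0535]
0.0415 125.1
0.0319 -118.7
0.0341 14.6
[323.8 143.7]
[299.3 186.2]
[347.9 186.3]
```

View pics/w1c.png

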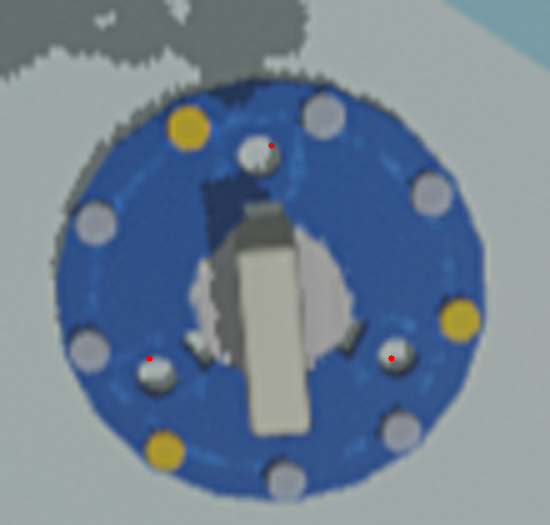

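The hole centres lie at full-frame pixels (321.3,144.9), (300.7,188.9) and (348.9,185.3). The bar runs near vertical and is tilted by about 5°.

Run:
```python
from h import *
p=cam("wrist")
P=np.array([at_z(p,u,.007) for u in [(321.3,144.9),(300.7,188.9),(348.9,185.3)]]);c=P.mean(0);print(c)
d=P-c;a=np.degrees(np.arctan2(d[:,1],d[:,0]));print(np.linalg.norm(d,axis=1).round(4),a,(a-[0,-120,-240])%360)
o=bot.get_obs();M=rot(o).as_matrix();print(o["eef_pos"],"yaw x",np.degrees(np.arctan2(M[1,0],M[0,0])))
# bar top ends
for u in [(53.5,49.5),(55.5,87)]: print(at_z(p,(u[0]+269.5,u[1]+114.5),.053))
print("tool offset mm",(M.T@(np.append(c[:2],0)-np.append(o["eef_pos"][:2],0))*1000).round(1))
```

```text
[0.53861436 0.2020996  0.007     ]
[0.0362 0.0361 0.0363] [ 126.94075222 -113.28236974    6.65912686] [126.94075222   6.71763026 246.65912686]
[0.53443401 0.20186433 0.23122681] yaw x 122.13954116656295
[0.52624368 0.21947205 0.053     ]
[0.55154151 0.1838051  0.053     ]
tool offset mm [-2.   3.7 -0. ]
```

Emit:
jog_arm(motion=[[0,0,-0.08,-2,4,45,60],[0,0,-0.08,-2,4,95,60],[0,0,-0.08,-2,4,135,60],[0,0,-0.08,-2,4,150,60],[0,0,-0.08,-2,4,150,60],[0,0,-0.08,-2,4,150,60]])

```text
t: 3.55
eef_pos: [0.5408, 0.2013, 0.0829]
tool_rot: [0.001, 0.449, 0.893, 0.001]
contact_force: [0.7, -0.2, 0.5]
gripper_width: 0.703
grasp_force: 0.0
```

```bash
cat >> h.py <<'E'
def off(c,yaw):
    o=bot.get_obs();M=rot(o).as_matrix();y=np.degrees(np.arctan2(M[1,0],M[0,0]))
    d=M.T@np.append(np.array(c[:2])-o["eef_pos"][:2],0)*1000
    print("t",round(float(o["t"]),2),"pos",np.round(o["eef_pos"],4),"F",np.round(o["contact_force"],1),"M",np.round(o["torque"],2),"w",round(float(o["gripper_width"])*85.4,1),"gf",round(float(o["grasp_force"])),"yaw",round(y,2),"tool dxy mm",d.round(1)[:2],"turn",round(-np.radians(yaw-y),3),"tilt",M[:,2].round(4))
E
python3 -c "
from h import *
off((.5386,.2021),126.8)"
```

```text
t 3.55 pos [0.5408 0.2013 0.0829] F [ 0.7 -0.2  0.5] M [ 0.02 -0.02  0.02] w 60.0 gf 0 yaw 126.58 tool dxy mm [ 2.  -1.3] turn -0.004 tilt [ 0.0025  0.0014 -1.    ]
```

Emit:
jog_arm(motion=[[0,0,-0.004,1,-1,25,60],[0,0,-0.004,1,-1,45,60],[0,0,-0.004,1,-1,58,60],[0,0,-0.004,1,-1,61,45],[0,0,-0.004,1,-1,61,25],[0,0,-0.004,1,-1,61,8],[0,0,-0.004,1,-1,61,4],[0,0,-0.004,1,-1,61,4],[0,0,-0.004,1,-1,61,4]], grip_force=50)

```text
t: 4.68
eef_pos: [0.539, 0.2011, 0.0211]
tool_rot: [0.0, 0.448, 0.894, 0.001]
contact_force: [0.0, 0.7, 6.1]
gripper_width: 0.157
grasp_force: 52.1
```

```bash
python3 -c "
from h import *
off((.5386,.2021),126.8)"
```

```text
t 4.67 pos [0.539  0.2011 0.0211] F [0.  0.7 6.1] M [-0.01  0.07  0.01] w 13.4 gf 52 yaw 126.78 tool dxy mm [1.1 0.3] turn -0.0 tilt [ 1.5e-03  8.0e-04 -1.0e+00]
```

Emit:
jog_arm(motion=[[0,0,0,0,0,-15,4],[0,0,0,0,0,-50,4],[0,0,0,0,0,-95,4],[0,0,-0.04,-20,-6,-130,4],[0,0,-0.1,-60,-19,-150,4],[0,0,-0.16,-110,-35,-150,4],[0,0,-0.22,-160,-50,-150,4],[0,0,-0.28,-210,-66,-150,4],[0,0,-0.34,-260,-82,-150,4],[0,0,-0.4,-310,-98,-150,4]])

```text
t: 5.92
eef_pos: [0.645, -0.1077, 0.1705]
tool_rot: [-0.001, 0.26, 0.966, -0.0]
contact_force: [1.1, -0.2, -3.1]
gripper_width: 0.158
grasp_force: 50.8
```

```bash
python3 -c "
from h import *
off((.687,-.22),150)"
```

```text
t 5.92 pos [ 0.645  -0.1077  0.1705] F [ 1.1 -0.2 -3.1] M [-0.01 -0.06 -0.  ] w 13.5 gf 51 yaw 149.82 tool dxy mm [-92.8 -76. ] turn -0.003 tilt [-1.2e-03  3.0e-04 -1.0e+00]
```

Emit:
jog_arm(motion=[[0,0,0,-35,-28,0,4],[0,0,0,-70,-57,0,4],[0,0,0,-93,-76,0,4],[0,0,0,-93,-76,0,4],[0,0,0,-93,-76,0,4],[0,0,0,-93,-76,0,4]])

```text
t: 6.68
eef_pos: [0.6872, -0.2168, 0.1702]
tool_rot: [-0.0, 0.26, 0.966, 0.001]
contact_force: [0.2, -0.8, -3.2]
gripper_width: 0.153
grasp_force: 50.8
```

Run:
```python
from h import *
off((.687,-.22),150)
p=cam("wrist");save(p,"w2.png")
for t,z in dict(mixer=0,drive_centre=.062,lock_button_top=.072,rotor=.15).items():
    for r in bot.tip_of(t,p)[:2]: print(t,np.round(r["xy"]),round(r["score"],2),np.round(at_z(p,r["xy"],z),4))
```

```text
t 6.67 pos [ 0.6872 -0.2168  0.1702] F [ 0.2 -0.8 -3.2] M [-0.02 -0.07  0.01] w 13.0 gf 51 yaw 149.81 tool dxy mm [-1.4 -2.9] turn -0.003 tilt [-6.0e-04  1.2e-03 -1.0e+00]
mixer [298.  47.] 0.91 [ 0.56   -0.1685  0.    ]
mixer [ 42. 172.] 0.48 [ 0.5242 -0.4727  0.    ]
drive_centre [314.  76.] 0.86 [ 0.5952 -0.1698  0.062 ]
rotor [321. 243.] 0.74 [ 0.6859 -0.2157  0.15  ]
```

View pics/w2.png

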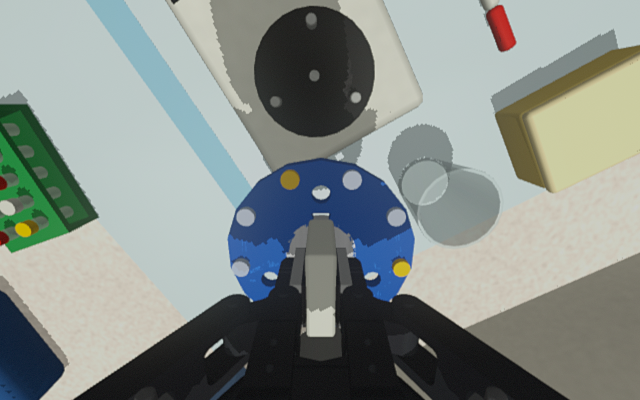

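The plate is at (314,73), with studs at about (311,19), (276,101) and (356,97). The held rotor shows holes at (321,192), (271,276) and (372,276). Next I'll get these to sub-pixel accuracy.

Run:
```python
from h import *
p=cam("wrist");im=p["pixels"];g=cv2.cvtColor(im,cv2.COLOR_RGB2GRAY);hsv=cv2.cvtColor(im,cv2.COLOR_RGB2HSV)
o=bot.get_obs();M=rot(o).as_matrix();tc=o["eef_pos"]
# plate contour
m=cv2.inRange(g,0,70);m[:, :245]=0;m[:,385:]=0;m[145:]=0
cs=max(cv2.findContours(m,0,2)[0],key=cv2.contourArea);e=cv2.fitEllipse(cv2.convexHull(cs));pc=at_z(p,e[0],.062);print("plate",e,pc.round(4))
def blob(mask,u,r=9):
    x0,y0=u[0]-r,max(u[1]-r,0);s=mask[y0:u[1]+r+1,x0:u[0]+r+1]
    n,l,st,ce=cv2.connectedComponentsWithStats(s);i=1+np.argmax(st[1:,4]);return ce[i]+[x0,y0],st[i]
def fit(P):
    c=P.mean(0);d=P-c;a=np.degrees(np.arctan2(d[:,1],d[:,0]));print("c",c.round(4),"r",np.linalg.norm(d,axis=1).round(4),"ang",a.round(1),"mod120",(a%120).round(1))
S=[]
for u in [(311,19),(276,101),(356,97)]:
    b,st=blob(cv2.inRange(g,95,255),u);print(b.round(1),st);S.append(at_z(p,b,.072))
fit(np.array(S))
mm=cv2.bitwise_not(cv2.inRange(hsv,(105,100,0),(130,255,255)))
for u in [(321,192),(271,276),(372,276)]:
    b,st=blob(mm,u,11);print("hole",b.round(1),st,at_z(p,b,tc[2]-.0211+.008).round(4))
# expected rotor hole at nominal centre=TCP, yaw=tool yaw
y=np.arctan2(M[1,0],M[0,0])
for k in (0,1,2):
    a=y+k*2*np.pi/3;print("exp",proj(p,tc+[.036*np.cos(a),.036*np.sin(a),-.0211+.008]).round(1))
save(p,"w2c.png",cv2.resize(np.hstack([im[0:130,240:400],im[165:295,240:400]]),None,fx=2.5,fy=2.5,interpolation=cv2.INTER_CUBIC))
```

```text
plate ((314.9923400878906, 69.72382354736328), (119.69155883789062, 131.0785675048828), 178.19696044921875) [ 0.5918 -0.1679  0.062 ]
[312.2  17. ] [ 6  2 10 11 83]
[276.1 100. ] [ 5  4  9  9 68]
[356.9  95.8] [ 5  3 11 11 98]
c [ 0.5943 -0.1691  0.072 ] r [0.0363 0.0361 0.0362] ang [152.6 -87.3  32.5] mod120 [32.6 32.7 32.5]
hole [320.8 192.2] [  2   4  19  15 217] [ 0.6558 -0.1999  0.1573]
hole [275.6 277.2] [  4   0  19  23 207] [ 0.6888 -0.2511  0.1573]
hole [367.4 277.7] [  0   4  17  19 157] [ 0.7173 -0.2027  0.1573]
exp [[320.7 193.2]]
exp [[269.7 277.6]]
exp [[371.5 277.7]]
```

View pics/w2c.png

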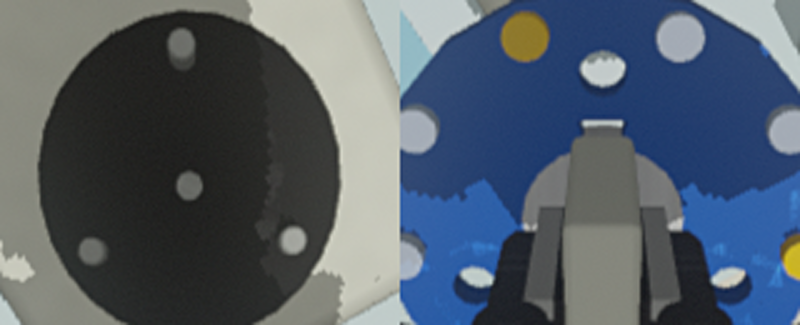

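Studs fit cleanly: centre (0.5943,-0.1691), angle 152.6°. The rotor sits on the TCP within 0.5 mm, with its yaw equal to the tool yaw.

Emit:
jog_arm(motion=[[0,0,-0.02,25,-1,0,4],[0,0,-0.048,60,-3,0,4],[0,0,-0.048,90,-5,0,4],[0,0,-0.048,104,-5,0,4],[0,0,-0.048,104,-5,30,4],[0,0,-0.048,104,-5,55,4],[0,0,-0.048,104,-5,65,4],[0,0,-0.048,104,-5,67,4],[0,0,-0.048,104,-5,67,4],[0,0,-0.048,104,-5,67,4]])

```text
t: 8.22
eef_pos: [0.5958, -0.1708, 0.1043]
tool_rot: [0.001, 0.238, 0.971, 0.0]
contact_force: [0.1, -0.3, -3.1]
gripper_width: 0.155
grasp_force: 50.6
```

```bash
python3 -c "
from h import *
off((.5949,-.1694),152.55)"
```

```text
t 8.22 pos [ 0.5958 -0.1708  0.1043] F [ 0.1 -0.3 -3.1] M [ 0.   -0.01  0.  ] w 13.2 gf 51 yaw 152.45 tool dxy mm [1.4 0.9] turn -0.002 tilt [ 1.7e-03 -3.0e-04 -1.0e+00]
```

Emit:
jog_arm(motion=[[0,0,-0.002,1,1,3,4],[0,0,-0.002,1,1,6,4],[0,0,-0.002,1,1,8,4],[0,0,-0.002,1,1,9.5,4],[0,0,-0.002,1,1,11,4],[0,0,-0.002,1,1,12,4],[0,0,-0.002,1,1,12,4]])

```text
t: 9.1
eef_pos: [0.5946, -0.1693, 0.0912]
tool_rot: [-0.0, 0.237, 0.971, 0.0]
contact_force: [0.9, 0.6, -1.9]
gripper_width: 0.157
grasp_force: 50.6
```

```bash
python3 -c "
from h import *
off((.5949,-.1694),152.55)"
```

```text
t 9.1 pos [ 0.5946 -0.1693  0.0912] F [ 0.9  0.6 -1.9] M [ 0.04 -0.02 -0.02] w 13.4 gf 51 yaw 152.56 tool dxy mm [-0.3  0. ] turn 0.0 tilt [-1.e-04  0.e+00 -1.e+00]
```

Holding only about 1 N of contact at 4 mm below the stud tips means the studs are in the holes. I'll go on gently.

Emit:
jog_arm(motion=[[0,0,0,0,0,2,4],[0,0,0,0,0,3.5,4],[0,0,0,0,0,5,4],[0,0,0,0,0,6.5,4],[0,0,0,0,0,7.5,4],[0,0,0,0,0,8,4],[0,0,0,0,0,8,4]])

```text
t: 9.98
eef_pos: [0.5946, -0.1693, 0.0833]
tool_rot: [-0.0, 0.237, 0.971, 0.0]
contact_force: [-0.3, 0.1, -2.8]
gripper_width: 0.153
grasp_force: 50.9
```

```bash
python3 -c "
from h import *
off((.5949,-.1694),152.55)"
```

```text
t 9.97 pos [ 0.5946 -0.1693  0.0833] F [-0.3  0.1 -2.8] M [-0.03 -0.04 -0.03] w 13.0 gf 51 yaw 152.56 tool dxy mm [-0.3  0. ] turn 0.0 tilt [-0.  0. -1.]
```

Emit:
jog_arm(motion=[[0,0,0,0,0,1,4],[0,0,0,0,0,1.5,4],[0,0,0,0,0,2,4],[0,0,0,0,0,2.5,4],[0,0,0,0,0,2.5,4]])

```text
t: 10.6
eef_pos: [0.5947, -0.1693, 0.0809]
tool_rot: [0.0, 0.237, 0.971, 0.0]
contact_force: [-1.6, 0.7, 2.3]
gripper_width: 0.159
grasp_force: 51.5
```

```bash
python3 -c "
from h import *
off((.5949,-.1694),152.55)"
```

```text
t 10.6 pos [ 0.5947 -0.1693  0.0809] F [-1.6  0.7  2.3] M [ 0.08  0.28 -0.02] w 13.6 gf 51 yaw 152.57 tool dxy mm [-0.2 -0.1] turn 0.0 tilt [ 3.e-04  0.e+00 -1.e+00]
```

Emit:
jog_arm(motion=[[0,0,0,0,0,-1,12],[0,0,0,0,0,-1,25],[0,0,0,0,0,-1,40],[0,0,0,0,0,-1,40],[0,0,0,0,0,-20,40],[0,0,0,0,0,-55,40],[0,0,0,0,0,-90,40],[0,0,0,-30,0,-110,40],[0,0,0,-60,0,-110,40],[0,0,0,-60,0,-110,40]])

```text
t: 11.85
eef_pos: [0.6494, -0.198, 0.1924]
tool_rot: [0.001, 0.238, 0.971, -0.0]
contact_force: [-0.3, 0.1, -0.6]
gripper_width: 0.468
grasp_force: 0.0
```

Run:
```python
from h import *
off((.5949,-.1694),152.55)
p=cam("wrist");save(p,"w3.png")
for t,z in dict(rotor=.0615,rotor_grip=.0995,lock_button_top=.072).items():
    for r in bot.tip_of(t,p)[:2]: print(t,np.round(r["xy"]),round(r["score"],2),np.round(at_z(p,r["xy"],z),4))
p=cam("top")
for t,z in dict(mixer=0,lock_button_top=.072).items():
    for r in bot.tip_of(t,p)[:2]: print(t,np.round(r["xy"],1),round(r["score"],2),np.round(at_z(p,r["xy"],z),4))
```

```text
t 11.85 pos [ 0.6494 -0.198   0.1924] F [-0.3  0.1 -0.6] M [ 0.03  0.   -0.01] w 40.0 gf 0 yaw 152.52 tool dxy mm [61.6  0.2] turn -0.0 tilt [ 0.0026 -0.0012 -1.    ]
rotor_grip [320. 136.] 0.56 [ 0.5972 -0.1713  0.0995]
lock_button_top [ 66. 188.] 0.16 [ 0.533  -0.4049  0.072 ]
mixer [370.3 203.2] 0.91 [ 0.5749 -0.1659  0.    ]
mixer [374.5 194. ] 0.33 [ 0.603  -0.1786  0.    ]
```

View pics/w3.png

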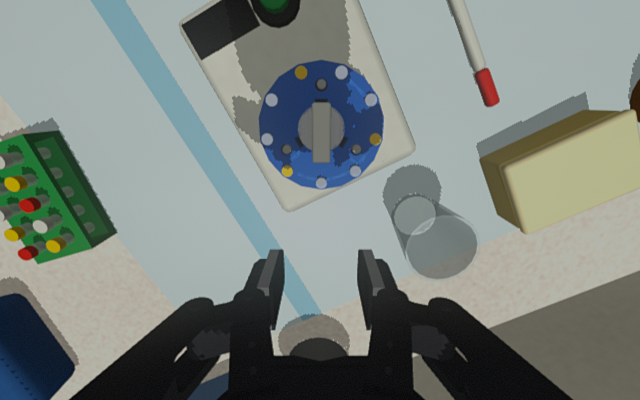

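The rotor is seated level with stud tips showing in its holes (320,84), (287,149) and (356,149). The button is cut off at the top edge (277,3), so I'll move closer with the fingers closing.

Emit:
jog_arm(motion=[[0,0,0,30,0,0,20],[0,0,0,70,0,0,5],[0,0,0,100,0,0,0],[0,0,0,100,0,0,0],[0,0,0,100,0,0,0],[0,0,0,100,0,0,0]])

```text
t: 12.95
eef_pos: [0.5599, -0.1513, 0.1909]
tool_rot: [0.0, 0.237, 0.971, -0.0]
contact_force: [0.0, 0.6, -0.8]
gripper_width: 0.005
grasp_force: 0.0
```

Run:
```python
from h import *
p=cam("wrist");im=p["pixels"];save(p,"w4.png");hsv=cv2.cvtColor(im,cv2.COLOR_RGB2HSV)
for r in bot.tip_of("lock_button_top",p)[:2]: print(np.round(r["xy"]),round(r["score"],2),np.round(at_z(p,r["xy"],.072),4))
m=cv2.inRange(hsv,(50,100,30),(85,255,255));n,l,st,ce=cv2.connectedComponentsWithStats(m)
for i in range(1,n):
    if st[i,4]>40: print(st[i],ce[i],at_z(p,ce[i],.072).round(4))
i=1+np.argmax(st[1:,4]);off(at_z(p,ce[i],.072)[:2],152.55)
```

```text
[276. 131.] 0.85 [ 0.4885 -0.1584  0.072 ]
[266 115  26  27 536] [278.43097015 128.1511194 ] [ 0.4874 -0.1551  0.072 ]
[   0  217  130  119 5810] [ 71.04010327 271.59500861] [ 0.5133 -0.4149  0.072 ]
t 13.05 pos [ 0.5596 -0.1512  0.1907] F [-0.2 -0.5  0.1] M [ 0.01 -0.02  0.01] w -0.0 gf 0 yaw 152.55 tool dxy mm [ -80.5 -255.4] turn -0.0 tilt [ 1.e-04 -3.e-04 -1.e+00]
```

View pics/w4.png

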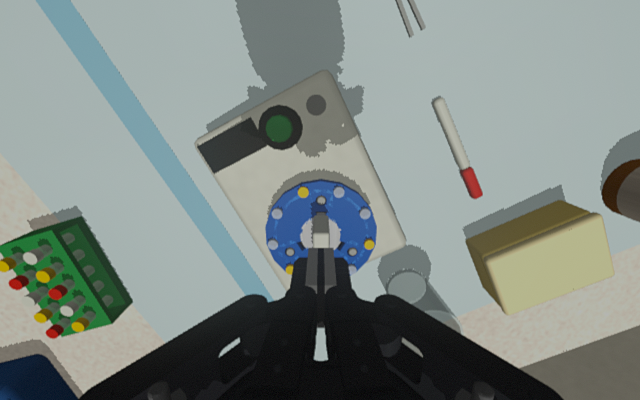

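The button is at (278,128), which gives (0.4874,-0.1551). The rotor at (320,230) is still level.

Emit:
jog_arm(motion=[[0,0,0,25,-15,0,0],[0,0,0,50,-30,0,0],[0,0,0,62,-37,0,0],[0,0,0,62,-37,30,0],[0,0,0,62,-37,65,0],[0,0,0,62,-37,95,0],[0,0,0,62,-37,107,0],[0,0,0,62,-37,107,0],[0,0,0,62,-37,107,0]])

```text
t: 14.18
eef_pos: [0.4881, -0.1554, 0.0848]
tool_rot: [0.001, 0.237, 0.971, 0.0]
contact_force: [0.5, -0.3, 0.1]
gripper_width: -0.001
grasp_force: 0.0
```

```bash
python3 -c "
from h import *
off((.4874,-.1551),152.55)"
```

```text
t 14.18 pos [ 0.4881 -0.1554  0.0848] F [ 0.5 -0.3  0.1] M [ 0.04 -0.06  0.02] w -0.1 gf 0 yaw 152.56 tool dxy mm [ 0.7 -0.1] turn 0.0 tilt [ 1.9e-03 -3.0e-04 -1.0e+00]
```

Emit:
jog_arm(motion=[[0,0,0,0.5,0,6,0],[0,0,0,0.5,0,11,0],[0,0,0,0.5,0,14,0],[0,0,0,0.5,0,16,0],[0,0,0,0.5,0,17.5,0],[0,0,0,0.5,0,18.5,0],[0,0,0,0.5,0,18.5,0]])

```text
t: 15.05
eef_pos: [0.4867, -0.1548, 0.066]
tool_rot: [0.0, 0.237, 0.971, 0.0]
contact_force: [-3.1, 2.3, 10.7]
gripper_width: 0.006
grasp_force: 5.7
```

Emit:
jog_arm(motion=[[0,0,0,0,0,0.5,0],[0,0,0,0,0,0.5,0]])

```text
t: 15.3
eef_pos: [0.4868, -0.1548, 0.0659]
tool_rot: [0.0, 0.237, 0.971, 0.0]
contact_force: [-4.3, 1.4, 16.0]
gripper_width: -0.003
grasp_force: 8.2
```

Force keeps rising with no travel, so the button is hard against its stop. I'll retract straight up.

Emit:
jog_arm(motion=[[0,0,0,0,0,-5,0],[0,0,0,0,0,-25,0],[0,0,0,0,0,-65,0],[0,0,0,0,0,-110,0],[0,0,0,0,0,-140,0],[0,0,0,-80,40,-140,0],[0,0,0,-80,40,-140,0],[0,0,0,-80,40,-140,0],[0,0,0,-80,40,-140,0]])

```text
t: 16.42
eef_pos: [0.5748, -0.1565, 0.2041]
tool_rot: [-0.001, 0.237, 0.971, -0.0]
contact_force: [0.1, -0.1, -1.2]
gripper_width: -0.003
grasp_force: 0.0
```

Run:
```python
from h import *
off((.5949,-.1694),152.55)
p=cam("wrist");q=cam("scene");s=q["pixels"][120:300,220:480]
cv2.imwrite("pics/fin.png",cv2.cvtColor(np.vstack([cv2.resize(p["pixels"][:200,150:450],(600,300*4//3-100)),cv2.resize(s,(600,290))]),cv2.COLOR_RGB2BGR))
```

```text
t 16.43 pos [ 0.5748 -0.1565  0.2041] F [ 0.1 -0.1 -1.2] M [ 0.03  0.02 -0.01] w -0.2 gf 0 yaw 152.53 tool dxy mm [-23.8  -2.1] turn -0.0 tilt [-0.0019 -0.     -1.    ]
```

View pics/fin.png

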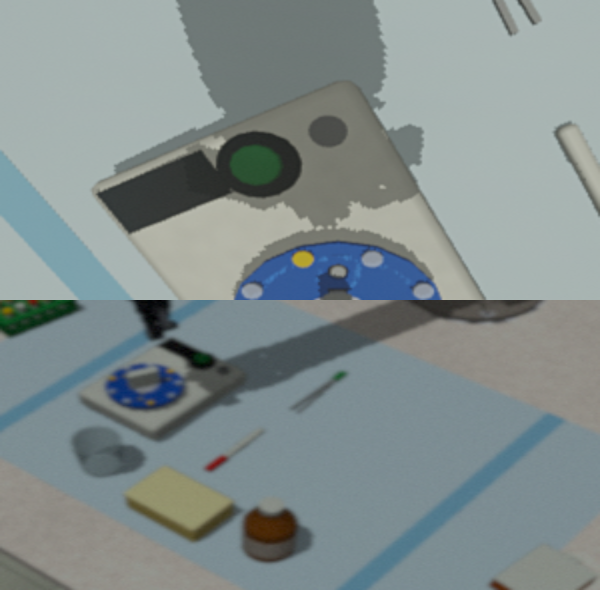

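The rotor lies level on the plate with a stud showing in its hole at (338,270), and the button at (255,165) has been released. The bystanders are in place and the arm is clear.

```bash
python3 -c "
from station import bot
print(bot.hand_in())"
```

```text
the job is handed in; nothing more can be done
None
```

The rotor is seated level and flush on the three studs, and the lock button was pressed to its stop (16 N). The gripper touches nothing, the other things look undisturbed, and the job is handed in at about 16.5 s; no verdict came back.

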